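Raise the enclosure sash to its working height

ROBOT

A 6-joint arm with a two-finger parallel gripper is mounted at the origin on the work surface. World frame = base frame: x ahead of the robot, y to its left, z up, the work surface at z = 0. Lengths are in m, angles in degrees, forces in N, time in s.
With the tool pointing down it reaches from about 0.4 to 0.825 m from the base axis. Payload 7 kg.
Tool frame: the origin (TCP) lies between the finger pads; the fingertips stand 19 mm ahead of it and the grasp point (between the pads) is the TCP; y points along the fingers, x is the direction in which the jaws open and shut, and the axes are right-handed (so a half turn about y gives the same grasp; the last joint's range is limited). The gripper opens to 88 mm and grips with 3 to 60 N. Pads are 19 mm wide; open, the fingers measure 130 mm over their backs; the gripper's body (78 mm by 193 mm) begins 47 mm behind the grasp point.
Start: joints at [-59.983, 20.546, 0.682, 0, -70.136, -16.507], TCP at [0.158, -0.656, 0.246] pointing down, gripper open.
Joint ranges: [-176.03, 176.03], [-82.01, 121.73], [-58.28, 71.71], [-173.87, 95.51], [-174.79, -0.11], [-173.66, 173.66]. Speed limits (degrees/s): [136.94, 136.94, 172.46, 180, 180, 180].

INTERFACE

Orientations are given as [roll, pitch, yaw] about the fixed x, y, z axes, in that order (R = Rz(yaw) Ry(pitch) Rx(roll)).
In Python, from plant import r gives the robot as it stands. The module is installed in compiled form; this text tells all that it offers.
- The arm moves only by the tool jog_arm, never from a script. Its argument "steps" is a list of rows, each a list of 5 numbers: the closure, from 0 (fully open) to 1 (shut), then the shift along the tool's x, y, z in m, then the turn about the tool's y in degrees. In form: [[jaw, x, y, z, turn], ...]. A call has 1 to 12 rows; each row shifts and turns the commanded pose from where the row before left it, along the tool's axes as they then stand; what a row does not reach is not made up. A row lasts 1/12 s, in which the tool goes at most 41.7 mm and 7.16 degrees, less where a joint would pass 70% of its speed; a pose out of reach is approached as far as the arm can. A call with a gripper value outside its range is refused whole. The fingers move at their own pace and stop on an object; "squeeze" is the grip in N (left out, the last holds). Time passes only in rows, so rows that do not move let the fingers close. It gives the time, the measured TCP pose, the force and the opening at its end, in the units of the state.
- r.get_state(): the state, without advancing time (a new reading comes with each control period).
- r.capture(name): name is "side" or "top"; returns a dict with "image" (400x640x3 uint8, red, green, blue), "vfov" (degrees; the focal length in pixels is half the picture's height over the tangent of half this angle, whatever the lens; pixels are square), "cx", "cy" (the principal point, pixels), "D" ([k1, k2, p1, p2, k3] as OpenCV has them; the pictures are not rectified), "R" (3x3) and "t" (3): a world point X has camera coordinates R X + t. Camera axes: x right, y down, z forward; pixel columns grow to the right and rows downward; lengths in m; the calibration is good to about 2 mm. A picture is of the moment at which its call begins. There is no depth.
- r.close_job(): hands the job in, once; it reports no verdict.
The state is a dict: "time_s": time; "joints": joint angles; "qd": joint speeds; "joint_torque": joint torques, N m; "tcp_pos": TCP position; "eef_rot": TCP orientation; "contact_force": force on the tool from outside, world axes, zero at the start; "moment": the same for the moment, N m; "gripper_width": finger opening in m.
Only numpy, scipy, OpenCV 4.12 (cv2) and the standard library are available. Lean on these libraries where they do the work, as an engineer would, in place of code of your own. Each camera call takes 0.05 s, during which the arm holds its last target.

TASK

With the fingertips beneath the lip of the clear sliding window at the front of the bench enclosure, push it gently up until the top of the lip is level with the clamp that has pointed ends (the working height); the clamp with round ends marks another height. Only push, do not pinch the lip, and leave everything else standing where it is. Leave the window there by itself and take the hand away.

Things in the scene. Friction and masses are not known exactly. Their poses are not given: they have to be found in the camera images.
- sash (a joint): height of the sliding window above its lowest position, in m: 0 (lowest) to 0.235, growing upward. It slides straight up and down, is counterweighted and has about 6 N of friction (3 to 9 N to push up), so it stays where it is left, but a finger rubbing along the lip can drag it. Starts between 0 and 0.035
- lip_edge (a point): middle of the upper front edge of the lip: a level ledge along the window's bottom, 370 mm wide, 14 mm thick (black rubber on top), jutting 41 mm out of the clear pane. Axes: x level, into the enclosure, y along the lip to the left seen from the robot, z up. The lip runs 44 mm in x behind this point to the window plane; its flat underside is 14 mm below. 109 mm above the table at joint 0; open below
- pointed_mark_mid (a point): centre of the black clamp with pointed ends, on one of the two uprights (30 x 30 mm, 225 mm to the left and right of the window's middle). Clamp 42 x 42 x 20 mm; its 6 mm plates before and behind the upright end in points 34 mm to either side of the centre. The height of this point (200 to 260 mm above the table) is the height for the top of the lip
- round_mark_mid (a point): centre of the black clamp with round ends (discs of 36 mm diameter), on the other upright; it is higher, and not the height wanted
- hood: the fixed enclosure, 500 mm wide, 220 mm deep and 545 mm high: uprights in front, clear side panes, low back panel, header across the top. Origin on the table in the window plane, in the middle; x into the enclosure, y to the left, z up
- bottle: closed glass bottle with black cap, 60 mm diameter, 125 mm high; origin at its underside. It, the tube stand and the dish stand side by side in any order, about 130 mm apart, about 105 mm in front of the window plane
- tube_stand: blue block 66 x 66 x 50 mm with three white tubes with blue caps standing in it, 139 mm high in all, in front of the window; origin at its underside
- dish: low round covered dish, 64 mm diameter, 14 mm high, in front of the window; origin at its underside. The way to the lip is free above it
- tip_box: blue box 85 x 120 x 45 mm with rows of white tips on top, inside the enclosure behind the window; origin at its underside
- jar: amber jar with white lid, 56 mm diameter, 85 mm high, inside the enclosure; origin at its underside
- beaker: open glass beaker, 60 mm diameter, 75 mm high, inside the enclosure; origin at its underside
- forceps: steel forceps, 120 mm long, 8 mm high, lying on the table to the right in front of the enclosure; origin at the middle of the underside

How it is judged:
By the outcome, as a careful person would: the job done as asked, in the order asked, and still so for the second after the job is handed in, with the robot touching nothing.
It also fails if it takes over 42 s, if anything falls off the work surface, if the arm or the gripper's body presses on something with over 40 N, if the wrist force passes 120 N, or if a joint passes its speed limit or range.

## Working session

There is one attempt and no reset: what is moved stays moved. The work goes in short steps, Python scripts to look and compute and a tool call to move; the robot and the scene stay as the last step left them, time stands still between calls to the robot, and variables do not carry over. Pictures are saved under pics/ and viewed, and the job is handed in when it is done.

Besides the shell and the picture viewer there is one more tool, called as name([rows], argument=value, ...), one row to a line, values as JSON. jog_arm: Moves the arm, as the interface text tells. Its arguments: {"type":"object","properties":{"steps":{"type":"array","items":{"type":"array","items":{"type":"number"}}},"squeeze":{"type":"number"}},"required":["steps"]}

```bash
ls; mkdir -p pics
python3 - <<'E'
from plant import r
import cv2,pickle
s=r.get_state();print(s)
for n in("side","top"):
    c=r.capture(n);cv2.imwrite(f"pics/{n}0.png",c["image"][:,:,::-1]);pickle.dump(c,open(f"{n}0.pkl","wb"))
    print({k:v for k,v in c.items() if k!="image"})
E
```

```text
pics
{'time_s': 0.0, 'joints': array([-5.99836759e+01,  2.05912880e+01,  6.34234505e-01, -1.83025091e-02,
       -7.01352605e+01, -1.65077089e+01]), 'qd': array([-0.02031019,  0.00820308,  0.07209807, -0.13451843, -0.01924881,
       -0.02054942]), 'joint_torque': array([-6.14140981e-05, -5.82718313e+01,  2.93056995e+01,  6.99693963e+00,
        6.89837529e-03, -1.31207166e-04]), 'tcp_pos': array([ 0.1575482 , -0.6558972 ,  0.24463353]), 'eef_rot': array([-8.99902636e+01, -9.33980949e-02,  1.03502374e+02]), 'contact_force': array([-0.96091001, -0.35031999, -0.11349427]), 'moment': array([ 0.00984588, -0.03137509, -0.00196603]), 'gripper_width': 0.0874292606591311}
{'vfov': 53.43924866254312, 'cx': 326.0801498077378, 'cy': 197.41276174603752, 'D': array([-0.07088969,  0.        ,  0.        ,  0.        ,  0.        ]), 'R': array([[ 9.99370892e-01, -3.54633402e-02,  4.13854730e-04],
       [-3.13056401e-02, -8.87568884e-01, -4.59610088e-01],
       [ 1.66666335e-02,  4.59307987e-01, -8.88120710e-01]]), 't': array([-0.54720448,  0.0571868 ,  1.21927842])}
{'vfov': 48.04386403720255, 'cx': 315.5820771829414, 'cy': 201.06201134283103, 'D': array([-0.0244111,  0.       ,  0.       ,  0.       ,  0.       ]), 'R': array([[ 7.77518316e-02, -9.96972349e-01,  8.88188339e-04],
       [-9.75434628e-01, -7.62562678e-02, -2.06669464e-01],
       [ 2.06111471e-01,  1.52025597e-02, -9.78410417e-01]]), 't': array([-0.10322979,  0.58571285,  1.1620477 ])}
```

View pics/side0.png

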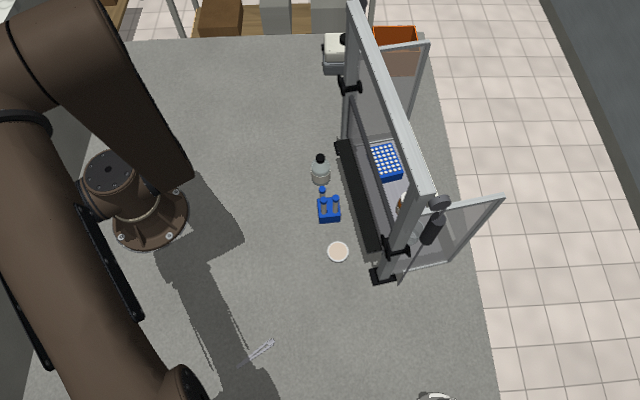

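View pics/top0.png

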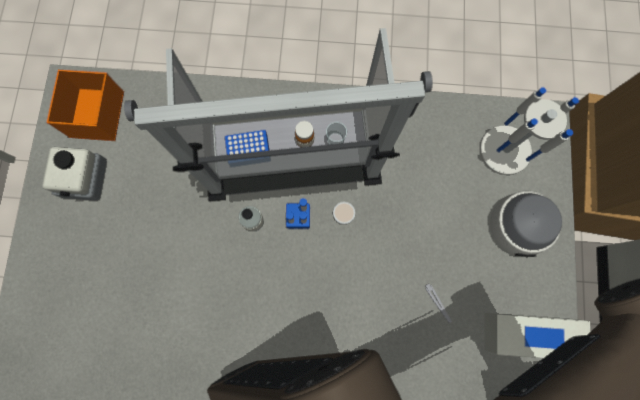

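Run:
```python
import cv2
a=cv2.imread("pics/side0.png");b=cv2.imread("pics/top0.png")
cv2.imwrite("pics/s1.png",cv2.resize(a[60:300,310:470],None,fx=2.5,fy=2.5,interpolation=cv2.INTER_CUBIC))
cv2.imwrite("pics/t1.png",cv2.resize(b[80:240,160:420],None,fx=3,fy=3,interpolation=cv2.INTER_CUBIC))
```

```text
(no output)
```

View pics/s1.png

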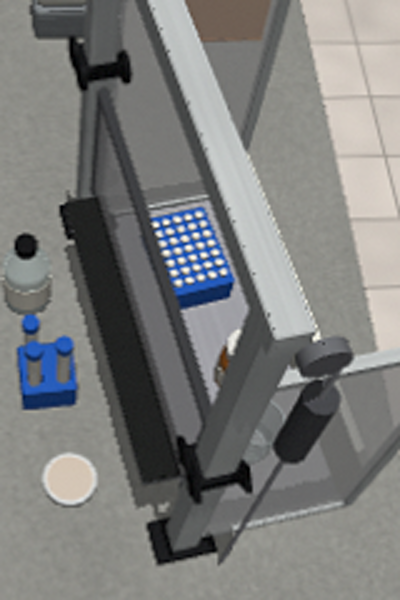

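View pics/t1.png

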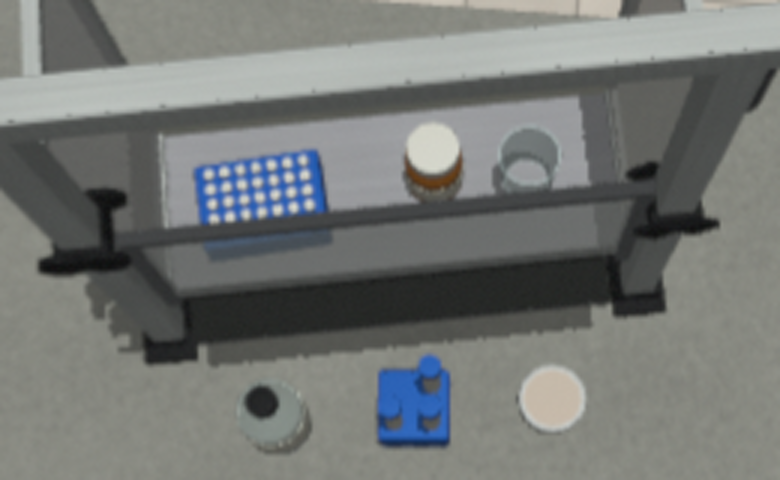

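```bash
cat > h.py <<'E'
import numpy as np,cv2,pickle
def K(c):
    f=c["image"].shape[0]/2/np.tan(np.radians(c["vfov"])/2)
    return np.array([[f,0,c["cx"]],[0,f,c["cy"]],[0,0,1]])
def ray(c,p):
    u=cv2.undistortPoints(np.array([[p]],float),K(c),c["D"])[0,0]
    d=c["R"].T@np.array([u[0],u[1],1]);return -c["R"].T@c["t"],d/np.linalg.norm(d)
def onz(c,p,z):
    o,d=ray(c,p);return o+d*(z-o[2])/d[2]
def tri(c1,p1,c2,p2):
    o1,d1=ray(c1,p1);o2,d2=ray(c2,p2)
    s=np.linalg.lstsq(np.c_[d1,-d2],o2-o1,rcond=None)[0]
    a=o1+s[0]*d1;b=o2+s[1]*d2;return (a+b)/2,np.linalg.norm(a-b)
def proj(c,X):
    return cv2.projectPoints(np.array(X,float).reshape(-1,3),cv2.Rodrigues(c["R"])[0],c["t"],K(c),c["D"])[0][:,0]
def ld(n): return pickle.load(open(n+".pkl","rb"))
def zoom(c,x,y,w,h,f,out):
    cv2.imwrite(out,cv2.resize(c["image"][y:y+h,x:x+w,::-1],None,fx=f,fy=f,interpolation=cv2.INTER_NEAREST))
E
python3 - <<'E'
from h import *
s,t=ld("side0"),ld("top0")
zoom(s,325,125,80,140,4.2,"pics/a.png")
zoom(s,365,210,70,80,7,"pics/b.png")
zoom(t,340,120,70,95,6,"pics/c.png")
zoom(t,165,130,70,75,7,"pics/d.png")
zoom(s,325,65,50,80,7,"pics/e.png")
E
```

```text
(no output)
```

View pics/a.png

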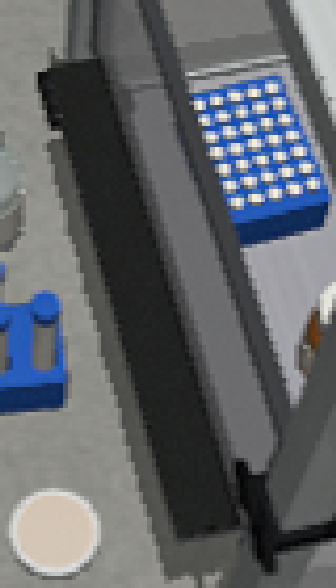

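View pics/b.png

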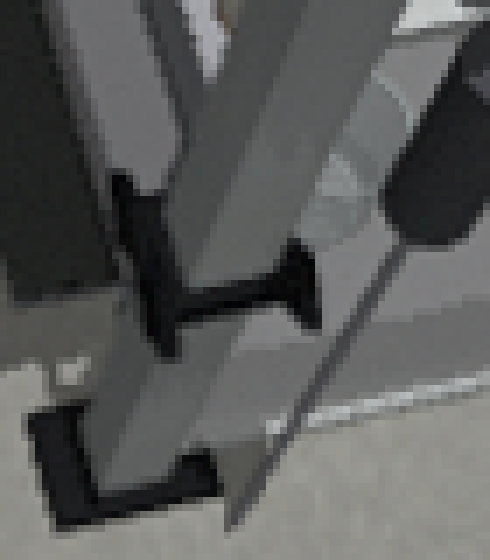

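View pics/c.png

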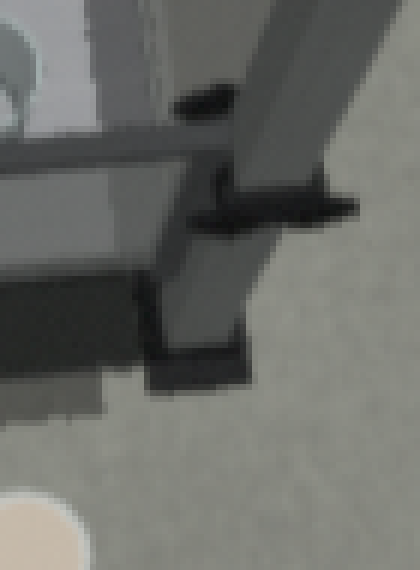

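View pics/d.png

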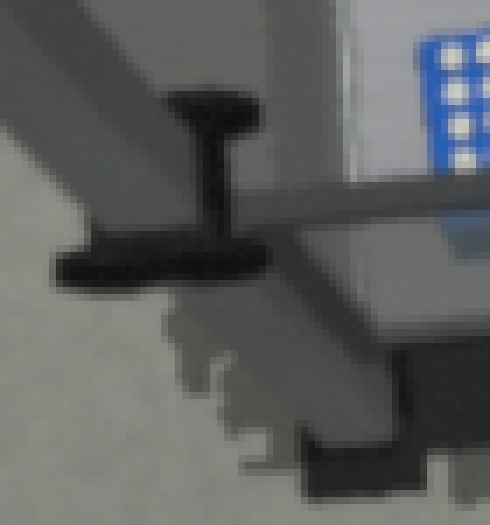

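View pics/e.png

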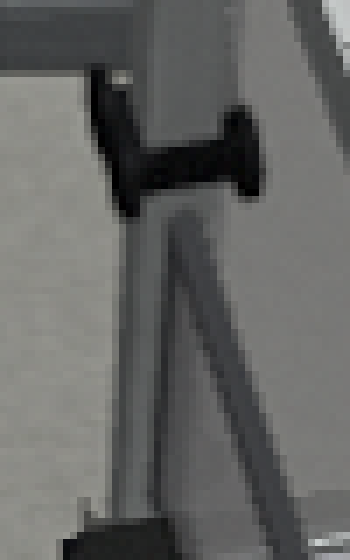

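Run:
```python
from h import *
s,t=ld("side0"),ld("top0")
for n,c,(x,y,w,h,f) in(("a",s,(330,130,75,130,4.5)),("c",t,(205,155,185,50,4.2))):
    im=np.clip(c["image"].astype(float)*4-60,0,255).astype(np.uint8)
    zoom(dict(image=im),x,y,w,h,f,f"pics/{n}2.png")
for c in(s,t):print(-c["R"].T@c["t"])
P=lambda x,y,f,ox,oy:(x/f-.5+ox,y/f-.5+oy)
o=tri(s,P(170,355,7,365,210),t,P(357,207,6,340,120));i=tri(s,P(120,178,7,365,210),t,P(190,218,6,340,120))
print(o,i,(o[0]+i[0])/2,np.linalg.norm(o[0]-i[0]))
# round clamp front plate
l=tri(s,P(97,68,7,325,65),t,P(53,270,7,165,130));q=tri(s,P(130,215,7,325,65),t,P(268,256,7,165,130))
print(l,q)
```

```text
[ 0.52832923 -0.52867279  1.10937652]
[ 0.33983954 -0.07591907  1.25810022]
(array([ 0.68117935, -0.24763957,  0.24654073]), np.float64(0.0004567873206213771)) (array([ 0.67253177, -0.18310439,  0.24114944]), np.float64(0.0018904522446630617)) [ 0.67685556 -0.21537198  0.24384508] 0.06533480237972003
(array([0.58928121, 0.25895744, 0.31139157]), np.float64(0.0015323928411879134)) (array([0.60039042, 0.19461846, 0.30024865]), np.float64(0.0018216801251155757))
```

View pics/a2.png

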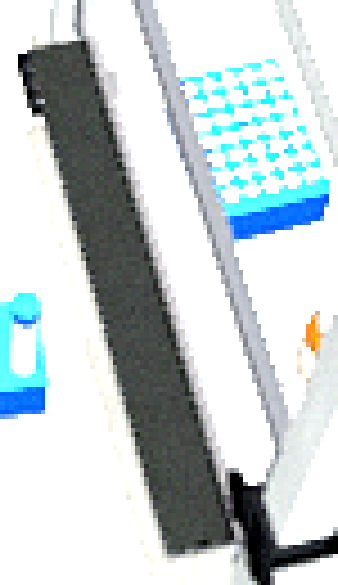

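View pics/c2.png

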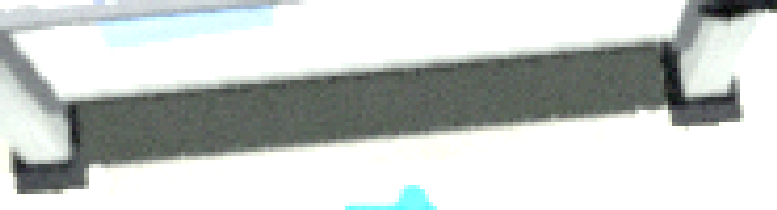

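Run:
```python
from h import *
s,t=ld("side0"),ld("top0")
P=lambda x,y,f,ox,oy:(x/f-.5+ox,y/f-.5+oy)
A=lambda x,y:P(x,y,4.5,330,130)
C=lambda x,y:P(x,y,4.2,205,155)
pts={}
for n,a,c in(("FL",A(33,50),C(88,163)),("FR",A(166,555),C(670,105)),("BL",A(85,40),C(78,102)),("BR",A(234,540),C(668,42))):
    pts[n]=tri(s,a,t,c);print(n,pts[n])
f=(pts["FR"][0]-pts["FL"][0]);print(np.linalg.norm(f),np.degrees(np.arctan2(-f[0],f[1]*-1)))
# dense front edge: for side, top: rays intersect at height z; find z for which lines agree
for z in(.11,.12,.13,.14):
    print(z,[np.round(onz(s,A(*p),z)[:2],4) for p in((33,50),(166,555))],[np.round(onz(t,C(*p),z)[:2],4) for p in((88,163),(670,105))])
# objects
for nm,p,z in(("bottle cap",(84+0,0),0),):pass
im=t["image"];hsv=cv2.cvtColor(im,cv2.COLOR_RGB2HSV)
m=cv2.inRange(hsv,(105,150,60),(125,255,255));n,l,st,ce=cv2.connectedComponentsWithStats(m)
for k in range(1,n):
    if st[k,4]>20:print(st[k],ce[k],onz(t,ce[k],.05))
print("dish",onz(t,(344,212.5),.014),"bottle cap",onz(t,(247,214),.125))
```

```text
FL (array([0.58502563, 0.17939758, 0.11358251]), np.float64(0.0036698075021303696))
FR (array([ 0.6483065 , -0.18119699,  0.11245276]), np.float64(0.0015777443454227664))
BL (array([0.62298585, 0.19085552, 0.10871198]), np.float64(3.905674041662906e-06))
BR (array([ 0.68723894, -0.17672563,  0.12107298]), np.float64(0.0004150119942457523))
0.36610679737807483 -9.953503535286229
0.11 [array([0.587 , 0.1828]), array([ 0.6479, -0.1807])] [array([0.584 , 0.1796]), array([ 0.6497, -0.1812])]
0.12 [array([0.5864, 0.1757]), array([ 0.6467, -0.1841])] [array([0.5819, 0.1773]), array([ 0.647 , -0.1803])]
0.13 [array([0.5858, 0.1686]), array([ 0.6455, -0.1876])] [array([0.5797, 0.1751]), array([ 0.6443, -0.1794])]
0.14 [array([0.5852, 0.1615]), array([ 0.6443, -0.1911])] [array([0.5776, 0.1729]), array([ 0.6416, -0.1784])]
[537  88   9   8  37] [540.81081081  91.43243243] [ 0.9726327  -0.68878863  0.05      ]
[569  98  10   7  43] [573.44186047 101.18604651] [ 0.9499295  -0.78409542  0.05      ]
[506 113  12  11  35] [511.34285714 118.14285714] [ 0.88172985 -0.60046109  0.05      ]
[529 119   8   8  38] [532.47368421 122.34210526] [ 0.87387299 -0.66152643  0.05      ]
[262 131   7  20  66] [265.16666667 140.39393939] [0.7584185 0.0989789 0.05     ]
[563 130  10   7  50] [567.66 133.08] [ 0.84944082 -0.76265055  0.05      ]
[225 136   5  19  41] [226.97560976 145.07317073] [0.73621903 0.20538376 0.05      ]
[498 141  12  10  35] [503.62857143 145.6       ] [ 0.7964731  -0.57708897  0.05      ]
[527 151  13   9  28] [533.42857143 155.        ] [ 0.77530812 -0.66172789  0.05      ]
[286 199  24  29 501] [297.74251497 214.44311377] [ 0.55325165 -0.01142271  0.05      ]
[525 327  39  22 694] [543.79827089 337.22478386] [ 0.2788359  -0.67882435  0.05      ]
dish [ 0.57531052 -0.13901353  0.014     ] bottle cap [0.53098794 0.11451489 0.125     ]
```

jog_arm([
  [1,-0.04,0,0,0],
  [1,-0.04,0,0,0],
  [1,-0.04,0,0,0],
  [1,-0.04,0,0,0],
  [1,-0.04,0,0,0],
  [1,-0.04,0,0,0],
  [1,-0.04,0,0,0],
  [1,-0.04,0,0,0],
])

```text
time_s: 0.77
tcp_pos: [0.2283, -0.9488, 0.2446]
eef_rot: [-90.0, -0.1, 103.5]
contact_force: [1.5, -2.1, 0.5]
gripper_width: 0.0399
```

Run:
```python
from plant import r
s=r.get_state()
for k in("time_s","joints","tcp_pos","eef_rot","contact_force"):print(k,s[k])
```

```text
time_s 0.7667
joints [-6.51425014e+01  5.60785192e+01  6.46636402e+01 -1.60861772e-02
 -9.86990523e+01 -1.13666137e+01]
tcp_pos [ 0.22830857 -0.948841    0.24463866]
eef_rot [-89.99313973  -0.11483126 103.49329523]
contact_force [ 1.54295913 -2.13970536  0.50748659]
```

jog_arm([
  [1,-0.03,0,0,0],
  [1,-0.03,0,0,0],
  [1,-0.03,0,0,0],
  [1,-0.03,0,0,0],
  [1,-0.03,0,0,0],
  [1,0,0,0,0],
])

```text
time_s: 1.27
tcp_pos: [0.2428, -1.0065, 0.2129]
eef_rot: [-89.5, 5.1, 103.5]
contact_force: [0.4, -0.4, -0.7]
gripper_width: 0.002
```

Run:
```python
from plant import r
s=r.get_state()
for k in("time_s","joints","tcp_pos","eef_rot","contact_force"):print(k,s[k])
```

```text
time_s 1.2667
joints [-65.22657861  61.5824268   71.5644259    1.53173244 -95.06232369
 -11.04999409]
tcp_pos [ 0.24278876 -1.00645742  0.21291459]
eef_rot [-89.45954887   5.12019529 103.54687681]
contact_force [ 0.43734789 -0.35375501 -0.67286889]
```

jog_arm([
  [1,0.04,0,0,0],
  [1,0.04,0,0,0],
  [1,0,0,0,0],
])

```text
time_s: 1.52
tcp_pos: [0.2303, -0.9537, 0.2062]
eef_rot: [-89.3, 4.2, 103.6]
contact_force: [-0.3, 0.5, -2.0]
gripper_width: 0.0006
```

```bash
cat > st.py <<'E'
from plant import r
import numpy as np
s=r.get_state()
for k in("time_s","joints","tcp_pos","eef_rot","contact_force"):print(k,np.round(s[k],3))
from scipy.spatial.transform import Rotation as Ro
print(np.round(Ro.from_euler("xyz",s["eef_rot"],degrees=True).as_matrix(),3))
E
python3 st.py
```

```text
time_s 1.517
joints [-64.587  51.611  49.962   1.534 -84.336 -11.979]
tcp_pos [ 0.23  -0.954  0.206]
eef_rot [-89.33    4.244 103.557]
contact_force [-0.251  0.473 -2.015]
[[-0.234  0.006 -0.972]
 [ 0.969 -0.075 -0.234]
 [-0.074 -0.997  0.012]]
```

```bash
cat > fk.py <<'E'
import numpy as np
from scipy.optimize import least_squares
D=np.array([[-59.984,20.591,.634,-.018,-70.135,.15755,-.6559,.24463],[-65.1425,56.0785,64.6636,-.016,-98.699,.22831,-.94884,.24464],
[-65.2266,61.5824,71.5644,1.53,-95.062,.24279,-1.00646,.21291],[-64.587,51.611,49.962,1.534,-84.336,.2303,-.9537,.2062]])
def pl(p,j2,j3,j5):
    a1,d1,L2,L3,b,Lt=p;j2,e=np.radians(j2),np.radians(j3-j2);f=np.radians(j5+90)+e
    return a1+L2*np.sin(j2)+L3*np.cos(e)-b*np.sin(e)+Lt*np.sin(f), d1+L2*np.cos(j2)+L3*np.sin(e)+b*np.cos(e)-Lt*np.cos(f)
def fit():
    def res(p):
        o=[]
        for d in D:
            rr,z=pl(p,d[1],d[2],d[4]);c,s=np.cos(np.radians(d[0])),np.sin(np.radians(d[0]))
            o+=[rr-(c*d[5]+s*d[6]),z-d[7]]
        return np.r_[o,1e-3*(p-[0.1,.4,.45,.45,0,.3])]
    return least_squares(res,[.1,.4,.45,.45,0,.3])
if __name__=="__main__":
    for d in D:
        c,s=np.cos(np.radians(d[0])),np.sin(np.radians(d[0]));print(c*d[5]+s*d[6],-s*d[5]+c*d[6])
    q=fit();print(q.x,q.fun)
E
python3 fk.py
```

```text
0.6467475580856031 -0.19168831109462425
0.9569087876489062 -0.19169865367367808
1.0155740524485926 -0.2012909826424001
0.9602489913879998 -0.2012551975436387
[ 0.01849681  0.24265175  0.58471576  0.456325   -0.01464602  0.3751475 ] [ 7.11600230e-04  7.18808567e-04 -5.60574109e-04  2.80690247e-03
  1.31209680e-03 -1.08602735e-03 -1.46304536e-03 -2.43952499e-03
 -8.15031889e-05 -1.57348252e-04  1.34715757e-04  6.32500064e-06
 -1.46460174e-05  7.51474986e-05]
```

jog_arm([
  [1,0.023,-0.02,-0.015,0],
  [1,0.023,-0.02,-0.015,0],
  [1,0.023,-0.02,-0.015,0],
  [1,0.023,-0.02,-0.015,0],
  [1,0.023,-0.02,-0.015,0],
  [1,0.023,-0.02,-0.015,0],
  [1,0.023,-0.02,-0.015,0],
  [1,0.023,-0.02,-0.015,0],
  [1,0.023,-0.02,-0.015,0],
  [1,0.023,-0.02,-0.015,0],
  [1,0.023,-0.02,-0.015,0],
  [1,0.023,-0.02,-0.015,0],
])

```text
time_s: 2.52
tcp_pos: [0.3405, -0.629, 0.4276]
eef_rot: [-89.5, 5.3, 103.5]
contact_force: [1.0, -1.1, 0.3]
gripper_width: 0.0008
```

```bash
python3 st.py
```

```text
time_s 2.517
joints [-44.339  18.739  19.441   3.265 -86.472 -32.239]
tcp_pos [ 0.341 -0.629  0.428]
eef_rot [-89.49    5.318 103.526]
contact_force [ 0.959 -1.14   0.267]
[[-0.233  0.013 -0.972]
 [ 0.968 -0.092 -0.233]
 [-0.093 -0.996  0.009]]
```

jog_arm([
  [1,0.026,-0.022,-0.016,0],
  [1,0.026,-0.022,-0.016,0],
  [1,0.026,-0.022,-0.016,0],
  [1,0.026,-0.022,-0.016,0],
  [1,0.026,-0.022,-0.016,0],
  [1,0.026,-0.022,-0.016,0],
  [1,0.026,-0.022,-0.016,0],
  [1,0.026,-0.022,-0.016,0],
  [1,0.026,-0.022,-0.016,0],
  [1,0.026,-0.022,-0.016,0],
  [1,0.026,-0.022,-0.016,0],
  [1,0.026,-0.022,-0.016,0],
])

```text
time_s: 3.52
tcp_pos: [0.4501, -0.2581, 0.66]
eef_rot: [-89.5, 5.3, 103.5]
contact_force: [0.7, -0.0, -0.1]
gripper_width: 0.0003
```

jog_arm([
  [1,0.026,-0.022,-0.016,0],
  [1,0.026,-0.022,-0.016,0],
  [1,0.026,-0.022,-0.016,0],
  [1,0.026,-0.022,-0.016,0],
])

```text
time_s: 3.85
tcp_pos: [0.4866, -0.1347, 0.7375]
eef_rot: [-89.6, 5.3, 103.5]
contact_force: [1.1, 0.1, 0.4]
gripper_width: 0.0004
```

```bash
python3 st.py
```

```text
time_s 3.85
joints [  10.832    9.813   47.845    6.766 -128.032  -83.16 ]
tcp_pos [ 0.487 -0.135  0.738]
eef_rot [-89.558   5.31  103.52 ]
contact_force [1.071 0.086 0.392]
[[-0.233  0.014 -0.972]
 [ 0.968 -0.092 -0.233]
 [-0.093 -0.996  0.008]]
```

jog_arm([
  [1,0,0,-0.04,0],
  [1,0,0,-0.04,0],
  [1,0,0,-0.04,0],
  [1,0,0,-0.04,0],
  [1,0,0,-0.04,0],
  [1,0,0,-0.04,0],
  [1,0,0,-0.04,0],
  [1,0,0,-0.04,0],
  [1,0,0,0,0],
])

```text
time_s: 4.6
tcp_pos: [0.738, -0.0539, 0.6485]
eef_rot: [-92.6, 7.6, 103.7]
contact_force: [1.3, 0.9, -2.6]
gripper_width: 0.0006
```

```bash
python3 st.py
```

```text
time_s 4.6
joints [  14.48    33.982   71.447    9.24  -124.613  -85.137]
tcp_pos [ 0.738 -0.054  0.649]
eef_rot [-92.579   7.568 103.727]
contact_force [ 1.27   0.885 -2.615]
[[-0.235  0.075 -0.969]
 [ 0.963 -0.117 -0.243]
 [-0.132 -0.99  -0.045]]
```

jog_arm([
  [1,0,-0.03,-0.028,0],
  [1,0,-0.03,-0.028,0],
  [1,0,-0.03,-0.028,0],
  [1,0,-0.03,-0.028,0],
  [1,0,-0.03,-0.028,0],
  [1,0,-0.03,-0.028,0],
  [1,0,0,0,0],
])

```text
time_s: 5.18
tcp_pos: [0.745, 0.0067, 0.7046]
eef_rot: [-101.4, 11.7, 103.0]
contact_force: [-0.1, 0.3, 0.0]
gripper_width: 0.0007
```

```bash
python3 st.py
```

```text
time_s 5.183
joints [  21.453   31.482   71.711   15.024 -119.526  -88.576]
tcp_pos [0.745 0.007 0.705]
eef_rot [-101.403   11.7    103.043]
contact_force [-0.077  0.341  0.02 ]
[[-0.221  0.237 -0.946]
 [ 0.954 -0.149 -0.26 ]
 [-0.203 -0.96  -0.194]]
```

jog_arm([
  [1,0.036,-0.008,0.011,0],
  [1,0.036,-0.008,0.011,0],
  [1,0.036,-0.008,0.011,0],
  [1,0.036,-0.008,0.011,0],
  [1,0.036,-0.008,0.011,0],
  [1,0.036,-0.008,0.011,0],
  [1,0.036,-0.008,0.011,0],
  [1,0.036,-0.008,0.011,0],
  [1,0.036,-0.008,0.011,0],
  [1,0.036,-0.008,0.011,0],
  [1,0.036,-0.008,0.011,0],
  [1,0.036,-0.008,0.011,0],
])

```text
time_s: 6.18
tcp_pos: [0.5022, 0.3983, 0.6825]
eef_rot: [-101.1, 11.6, 103.0]
contact_force: [0.8, 0.4, 0.4]
gripper_width: 0.0004
```

```bash
python3 st.py
```

```text
time_s 6.183
joints [  64.38    19.529   46.323   17.977 -117.588 -131.988]
tcp_pos [0.502 0.398 0.682]
eef_rot [-101.123   11.569  102.994]
contact_force [0.796 0.359 0.412]
[[-0.22   0.232 -0.947]
 [ 0.955 -0.148 -0.258]
 [-0.201 -0.961 -0.189]]
```

jog_arm([
  [1,0.008,-0.026,-0.03,0],
  [1,0.008,-0.026,-0.03,0],
  [1,0.008,-0.026,-0.03,0],
  [1,0.008,-0.026,-0.03,0],
  [1,0.008,-0.026,-0.03,0],
  [1,0.008,-0.026,-0.03,0],
  [1,0.008,-0.026,-0.03,0],
  [1,0.008,-0.026,-0.03,0],
  [1,0.008,-0.026,-0.03,0],
  [1,0.008,-0.026,-0.03,0],
  [1,0.008,-0.026,-0.03,0],
])

```text
time_s: 7.1
tcp_pos: [0.5631, 0.4583, 0.7656]
eef_rot: [-114.9, 10.0, 103.6]
contact_force: [0.8, -0.3, 0.0]
gripper_width: 0.0003
```

```bash
python3 st.py
```

```text
time_s 7.1
joints [  65.389   31.113   71.711   29.132 -118.531 -122.74 ]
tcp_pos [0.563 0.458 0.766]
eef_rot [-114.879    9.965  103.581]
contact_force [ 0.773 -0.312  0.024]
[[-0.231  0.446 -0.865]
 [ 0.957 -0.054 -0.284]
 [-0.173 -0.894 -0.414]]
```

jog_arm([
  [1,0.009,-0.019,-0.035,0],
  [1,0.009,-0.019,-0.035,0],
  [1,0.009,-0.019,-0.035,0],
  [1,0.009,-0.019,-0.035,0],
  [1,0.009,-0.019,-0.035,0],
  [1,0.009,-0.019,-0.035,0],
  [1,0.009,-0.019,-0.035,0],
  [1,0.009,-0.019,-0.035,0],
  [1,0.009,-0.019,-0.035,0],
  [1,0.009,-0.019,-0.035,0],
  [1,0,0,0,0],
])

```text
time_s: 8.02
tcp_pos: [0.601, 0.5076, 0.8358]
eef_rot: [-130.9, 7.9, 105.0]
contact_force: [-0.7, -0.7, 0.1]
gripper_width: 0.0003
```

```bash
python3 st.py
```

```text
time_s 8.017
joints [  67.622   30.97    71.706   37.057 -104.519 -121.565]
tcp_pos [0.601 0.508 0.836]
eef_rot [-130.871    7.916  104.97 ]
contact_force [-0.727 -0.722  0.093]
[[-0.256  0.659 -0.707]
 [ 0.957  0.068 -0.282]
 [-0.138 -0.749 -0.648]]
```

jog_arm([
  [1,0.009,-0.015,-0.036,0],
  [1,0.009,-0.015,-0.036,0],
  [1,0.009,-0.015,-0.036,0],
  [1,0,0,0,5.5],
  [1,0,0,0,5.5],
  [1,0,0,0,0],
])

```text
time_s: 8.52
tcp_pos: [0.6078, 0.5214, 0.861]
eef_rot: [-136.0, -0.7, 97.7]
contact_force: [-0.0, 0.8, 0.7]
gripper_width: 0.0001
```

```bash
python3 st.py
```

```text
time_s 8.517
joints [  68.315   30.84    71.656   39.307 -100.456 -132.73 ]
tcp_pos [0.608 0.521 0.861]
eef_rot [-136.009   -0.681   97.682]
contact_force [-0.014  0.79   0.704]
[[-0.134  0.712 -0.689]
 [ 0.991  0.104 -0.084]
 [ 0.012 -0.694 -0.719]]
```

jog_arm([
  [1,-0.0257,0.0013,0.017,0],
  [1,-0.0257,0.0013,0.017,0],
  [1,-0.0257,0.0013,0.017,0],
  [1,-0.0257,0.0013,0.017,0],
  [1,-0.0257,0.0013,0.017,0],
  [1,-0.0257,0.0013,0.017,0],
  [1,-0.0257,0.0013,0.017,0],
  [1,-0.0257,0.0013,0.017,0],
  [1,-0.0257,0.0013,0.017,0],
  [1,-0.0257,0.0013,0.017,0],
  [1,-0.0257,0.0013,0.017,0],
  [1,-0.0257,0.0013,0.017,0],
])

```text
time_s: 9.52
tcp_pos: [0.5282, 0.2243, 0.7186]
eef_rot: [-136.1, -0.3, 97.9]
contact_force: [0.2, -0.6, 0.2]
gripper_width: 0.0004
```

```bash
python3 st.py
```

```text
time_s 9.517
joints [  61.879  -14.193   -5.631   37.813  -71.381 -147.597]
tcp_pos [0.528 0.224 0.719]
eef_rot [-136.148   -0.277   97.938]
contact_force [ 0.236 -0.558  0.242]
[[-0.138  0.714 -0.687]
 [ 0.99   0.103 -0.092]
 [ 0.005 -0.693 -0.721]]
```

jog_arm([
  [1,-0.0294,0.0126,0.0163,0],
  [1,-0.0294,0.0126,0.0163,0],
  [1,-0.0294,0.0126,0.0163,0],
  [1,-0.0294,0.0126,0.0163,0],
  [1,-0.0294,0.0126,0.0163,0],
  [1,-0.0294,0.0126,0.0163,0],
  [1,-0.0294,0.0126,0.0163,0],
  [1,-0.0294,0.0126,0.0163,0],
  [1,-0.0294,0.0126,0.0163,0],
  [1,-0.0294,0.0126,0.0163,0],
  [1,-0.0294,0.0126,0.0163,0],
  [1,-0.0294,0.0126,0.0163,0],
])

```text
time_s: 10.52
tcp_pos: [0.549, -0.1272, 0.471]
eef_rot: [-136.3, -0.2, 97.9]
contact_force: [1.7, -0.1, 0.3]
gripper_width: 0.0004
```

```bash
python3 st.py
```

```text
time_s 10.517
joints [  5.626 -18.025 -23.257  -2.846 -38.549 -86.337]
tcp_pos [ 0.549 -0.127  0.471]
eef_rot [-136.281   -0.187   97.9  ]
contact_force [ 1.747 -0.07   0.262]
[[-0.137  0.716 -0.685]
 [ 0.991  0.102 -0.093]
 [ 0.003 -0.691 -0.723]]
```

jog_arm([
  [1,-0.003,0.0236,0.0154,0],
  [1,-0.003,0.0236,0.0154,0],
  [1,-0.003,0.0236,0.0154,0],
  [1,-0.003,0.0236,0.0154,0],
  [1,-0.003,0.0236,0.0154,0],
  [1,-0.003,0.0236,0.0154,0],
  [1,-0.003,0.0236,0.0154,0],
  [1,0,0,0,0],
])

```text
time_s: 11.18
tcp_pos: [0.5949, -0.1395, 0.2723]
eef_rot: [-135.7, -0.4, 97.8]
contact_force: [1.1, 0.5, -0.1]
gripper_width: 0.0005
```

```bash
python3 st.py
python3 - <<'E'
from h import *
from plant import r
for n in("side","top"):
    c=r.capture(n);pickle.dump(c,open(n+"1.pkl","wb"))
    cv2.imwrite(f"pics/{n}_1.png",c["image"][:,:,::-1])
E
```

```text
time_s 11.183
joints [  1.058  -3.805 -32.623 -18.157 -16.525 -68.078]
tcp_pos [ 0.595 -0.139  0.272]
eef_rot [-135.658   -0.372   97.814]
contact_force [ 1.087  0.549 -0.11 ]
[[-0.136  0.708 -0.693]
 [ 0.991  0.102 -0.09 ]
 [ 0.006 -0.699 -0.715]]
```

View pics/side_1.png

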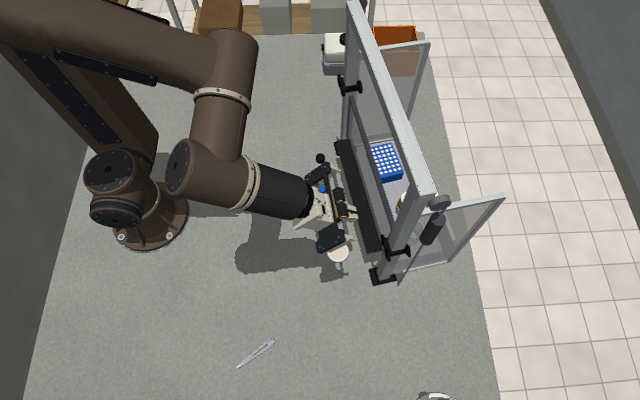

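View pics/top_1.png

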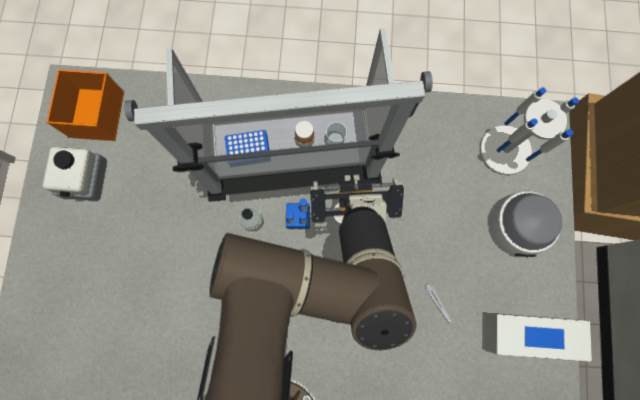

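jog_arm([
  [1,-0.0054,0.0104,0.0073,0],
  [1,-0.0054,0.0104,0.0073,0],
  [1,-0.0054,0.0104,0.0073,0],
  [1,-0.0054,0.0104,0.0073,0],
  [1,0,0.007,0.0072,0],
  [1,0,0.007,0.0072,0],
  [1,0,0.007,0.0072,0],
  [1,0,0.007,0.0072,0],
  [1,0,0,0,0],
])

```text
time_s: 12.03
tcp_pos: [0.609, -0.159, 0.1891]
eef_rot: [-136.1, -0.3, 97.8]
contact_force: [-0.9, -0.7, -0.4]
gripper_width: 0.0002
```

```bash
python3 st.py
```

```text
time_s 12.033
joints [ -9.026   5.494 -26.677 -44.067 -17.803 -35.706]
tcp_pos [ 0.609 -0.159  0.189]
eef_rot [-136.139   -0.318   97.821]
contact_force [-0.943 -0.665 -0.415]
[[-0.136  0.714 -0.687]
 [ 0.991  0.102 -0.09 ]
 [ 0.006 -0.693 -0.721]]
```

jog_arm([
  [1,0,0.007,0.0072,0],
  [1,0,0.007,0.0072,0],
  [1,0,0.007,0.0072,0],
  [1,0,0.007,0.0072,0],
  [1,0,0.007,0.0072,0],
  [1,0,0.007,0.0072,0],
  [1,0,0.007,0.0072,0],
  [1,0,0,0,0],
])

```text
time_s: 12.7
tcp_pos: [0.6091, -0.1587, 0.1183]
eef_rot: [-136.1, -0.3, 97.8]
contact_force: [-1.1, -0.3, -0.9]
gripper_width: 0.0006
```

```bash
python3 st.py;  python3 - <<'E'
from h import *
from plant import r
for n,w in(("side",(280,130,140,150,4)),("top",(230,130,190,140,4))):
    c=r.capture(n);pickle.dump(c,open(n+"2.pkl","wb"))
    zoom(c,*w,f"pics/{n}_2.png")
E
```

```text
time_s 12.7
joints [-16.679  12.604 -24.957 -63.447 -19.749 -10.67 ]
tcp_pos [ 0.609 -0.159  0.118]
eef_rot [-136.092   -0.342   97.797]
contact_force [-1.062 -0.292 -0.932]
[[-0.136  0.713 -0.688]
 [ 0.991  0.102 -0.09 ]
 [ 0.006 -0.693 -0.72 ]]
```

View pics/side_2.png

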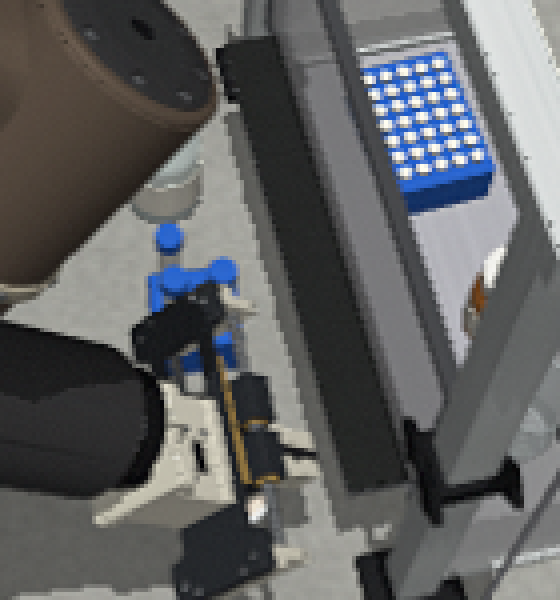

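View pics/top_2.png

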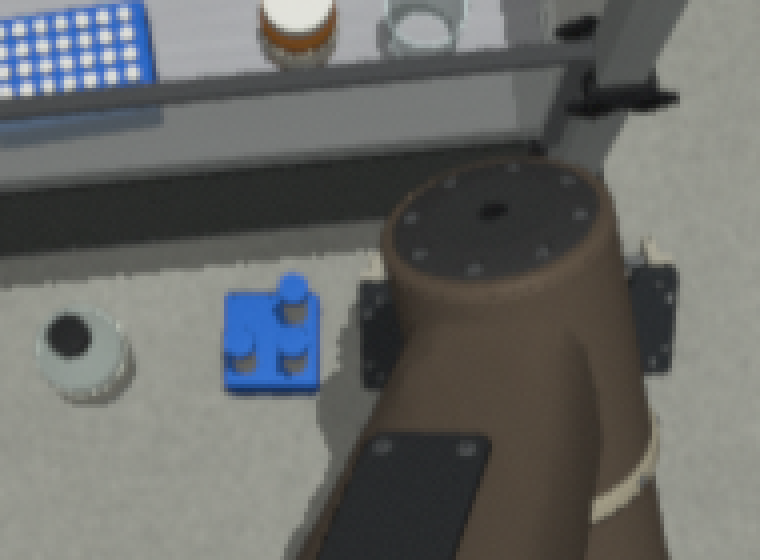

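Run:
```python
from h import *
s,t=ld("side2"),ld("top2")
print(tri(s,(316-.5,137),t,(353,182.6)))
print(tri(s,(280+215/4,130+90/4),t,(230+605/4,130+190/4)))
print(onz(t,(230+360/4,130+330/4),.15),onz(t,(230+320/4,130+300/4),.05))
X=[.609,-.159,.118]
print(proj(s,[X,np.array(X)+.019*np.array([.713,.102,-.693])]))
```

```text
(array([ 0.52436139, -0.12299346,  0.55169112]), np.float64(0.0008833317580519603))
(array([ 0.5444708 , -0.16502741,  0.55895687]), np.float64(0.02085516119306254))
[ 0.54487744 -0.07204008  0.15      ] [ 0.58212169 -0.04272267  0.05      ]
[[351.39918972 244.58364704]
 [356.10919299 245.46515221]]
```

jog_arm([
  [1,0,0.007,0.0072,0],
  [1,0,0.007,0.0072,0],
  [1,0,0.007,0.0072,0],
  [1,0,0.007,0.0072,0],
  [1,0,0.0065,0.0068,0],
  [1,0,0,0,0],
])

```text
time_s: 13.3
tcp_pos: [0.6088, -0.1581, 0.068]
eef_rot: [-136.0, -0.4, 97.8]
contact_force: [-0.2, 0.2, 0.2]
gripper_width: 0.0002
```

```bash
python3 st.py;  python3 - <<'E'
from h import *
from plant import r
for n,w in(("side",(280,60,160,190,3)),("top",(200,70,230,170,3))):
    c=r.capture(n);pickle.dump(c,open(n+"3.pkl","wb"))
    zoom(c,*w,f"pics/{n}_3.png")
E
```

```text
time_s 13.3
joints [-22.658  18.31  -24.677 -76.82  -22.249   7.747]
tcp_pos [ 0.609 -0.158  0.068]
eef_rot [-136.033   -0.392   97.774]
contact_force [-0.194  0.169  0.247]
[[-0.135  0.712 -0.689]
 [ 0.991  0.102 -0.089]
 [ 0.007 -0.694 -0.72 ]]
```

View pics/side_3.png

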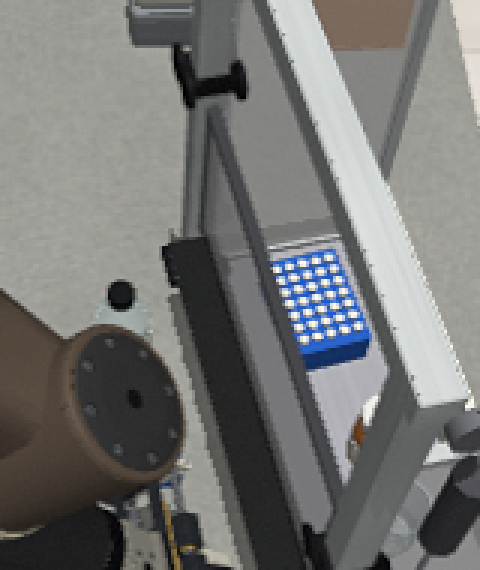

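View pics/top_3.png

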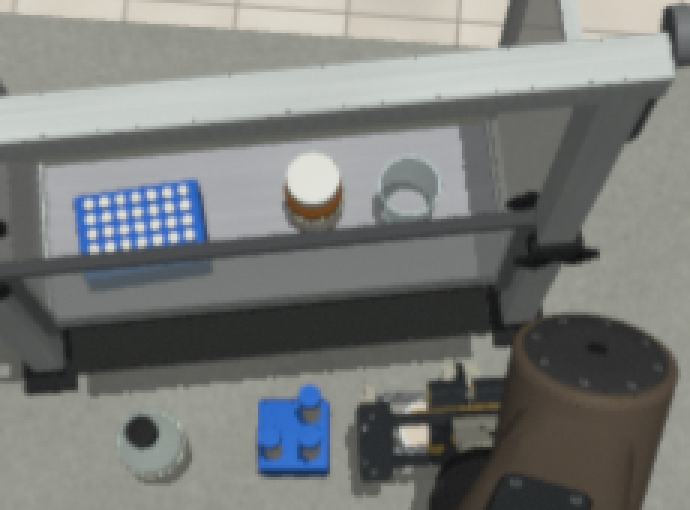

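jog_arm([
  [1,0,0.005,-0.005,0],
  [1,0,0.005,-0.005,0],
  [1,0,0.005,-0.005,0],
  [1,0,0.005,-0.005,0],
  [1,0,0.005,-0.005,0],
  [1,0,0,0,0],
])

```text
time_s: 13.9
tcp_pos: [0.6459, -0.1525, 0.0694]
eef_rot: [-136.1, -0.4, 97.8]
contact_force: [1.0, 0.7, -0.2]
gripper_width: 0.0001
```

```bash
python3 st.py;  python3 - <<'E'
from h import *
from plant import r
for n,w in(("side",(280,130,150,140,4)),("top",(220,130,190,130,4))):
    c=r.capture(n);pickle.dump(c,open(n+"4.pkl","wb"))
    zoom(c,*w,f"pics/{n}_4.png")
E
```

```text
time_s 13.9
joints [-19.024  20.026 -21.566 -74.282 -20.019   2.428]
tcp_pos [ 0.646 -0.153  0.069]
eef_rot [-136.125   -0.364   97.828]
contact_force [ 1.031  0.688 -0.204]
[[-0.136  0.714 -0.687]
 [ 0.991  0.103 -0.09 ]
 [ 0.006 -0.693 -0.721]]
```

View pics/side_4.png

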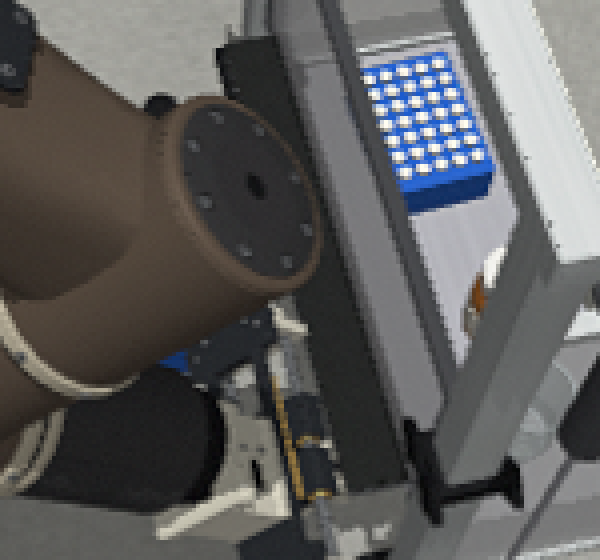

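View pics/top_4.png

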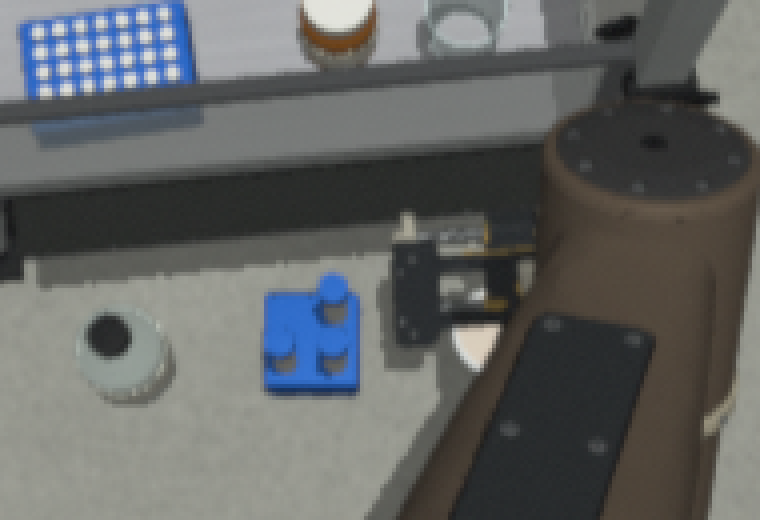

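Run:
```python
from h import *
s,t=ld("side4"),ld("top4")
X,e=tri(s,(355.8,212),t,(320.8,182.7));print(X,e)
R=np.array([[-.136,.714,-.687],[.991,.103,-.09],[.006,-.693,-.721]]);print("tool frame",R.T@(X-[.646,-.153,.069]))
d=X-[.617,-.001,0];print("hood xh,yh",d[0]*.985+d[1]*.173,-d[0]*.173+d[1]*.985)
```

```text
[ 0.62697683 -0.06829348  0.12750794] 0.0014101464223562356
tool frame [ 0.08688236 -0.04540378 -0.03673889]
hood xh,yh -0.0018145975759994524 -0.06801006832910612
```

jog_arm([
  [1,0,-0.0028,-0.0029,0],
  [1,0,-0.0028,-0.0029,0],
  [1,0,-0.0021,-0.0022,0],
  [1,0,0,0,0],
])

```text
time_s: 14.33
tcp_pos: [0.6438, -0.1532, 0.0803]
eef_rot: [-136.1, -0.4, 97.8]
contact_force: [-0.0, -0.6, -0.8]
gripper_width: 0.001
```

jog_arm([
  [1,0,-0.0014,-0.0014,0],
  [1,0,-0.0014,-0.0014,0],
  [1,0,0,0,0],
])

```text
time_s: 14.58
tcp_pos: [0.6433, -0.1531, 0.0834]
eef_rot: [-136.0, -0.4, 97.8]
contact_force: [-3.6, -0.6, -3.3]
gripper_width: 0.0002
```

jog_arm([
  [1,0,-0.0014,-0.0014,0],
  [1,0,-0.0014,-0.0014,0],
  [1,0,0,0,0],
])

```text
time_s: 14.83
tcp_pos: [0.6434, -0.1531, 0.0878]
eef_rot: [-136.0, -0.4, 97.8]
contact_force: [-5.2, -0.3, -2.9]
gripper_width: 0.0001
```

jog_arm([
  [1,0,-0.0035,-0.0036,0],
  [1,0,-0.0035,-0.0036,0],
  [1,0,-0.0035,-0.0036,0],
  [1,0,-0.0035,-0.0036,0],
  [1,0,-0.0035,-0.0036,0],
  [1,0,-0.0035,-0.0036,0],
  [1,0,-0.0035,-0.0036,0],
  [1,0,-0.0035,-0.0036,0],
  [1,0,-0.0035,-0.0036,0],
  [1,0,-0.0035,-0.0036,0],
  [1,0,-0.0035,-0.0036,0],
  [1,0,-0.0035,-0.0036,0],
])

```text
time_s: 15.83
tcp_pos: [0.6432, -0.1531, 0.1479]
eef_rot: [-136.0, -0.5, 97.8]
contact_force: [-2.7, -0.2, -5.7]
gripper_width: 0.0002
```

jog_arm([
  [1,0,-0.0035,-0.0036,0],
  [1,0,-0.0035,-0.0036,0],
  [1,0,-0.0035,-0.0036,0],
  [1,0,-0.0035,-0.0036,0],
  [1,0,-0.0035,-0.0036,0],
  [1,0,-0.0035,-0.0036,0],
  [1,0,-0.0035,-0.0036,0],
  [1,0,-0.0035,-0.0036,0],
  [1,0,0,0,0],
])

```text
time_s: 16.58
tcp_pos: [0.6435, -0.1533, 0.1891]
eef_rot: [-136.1, -0.4, 97.8]
contact_force: [-4.6, -0.2, -1.3]
gripper_width: 0.0007
```

```bash
python3 st.py;  python3 - <<'E'
from h import *
from plant import r
for n,w in(("side",(280,110,150,150,4)),("top",(150,110,260,130,3))):
    c=r.capture(n);pickle.dump(c,open(n+"5.pkl","wb"))
    c["image"]=np.clip(c["image"].astype(float)*2.5-30,0,255).astype(np.uint8)
    zoom(c,*w,f"pics/{n}_5.png")
E
```

```text
time_s 16.583
joints [ -6.71    8.07  -24.463 -41.447 -16.295 -39.829]
tcp_pos [ 0.643 -0.153  0.189]
eef_rot [-136.091   -0.43    97.816]
contact_force [-4.591 -0.238 -1.327]
[[-0.136  0.713 -0.688]
 [ 0.991  0.103 -0.089]
 [ 0.007 -0.693 -0.72 ]]
```

View pics/side_5.png

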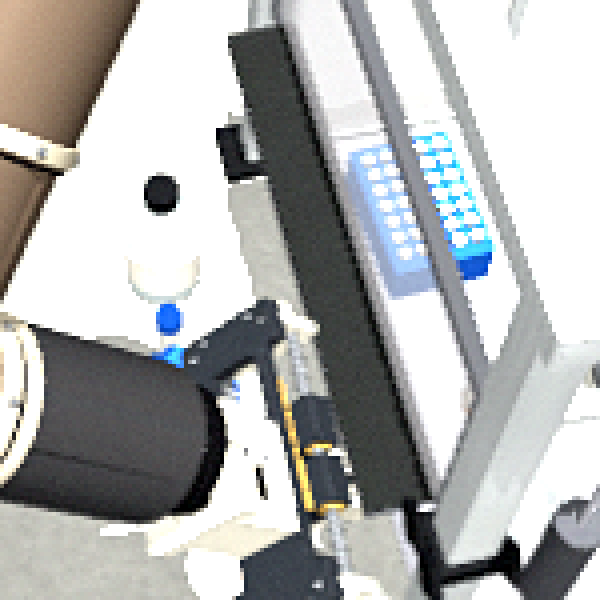

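View pics/top_5.png

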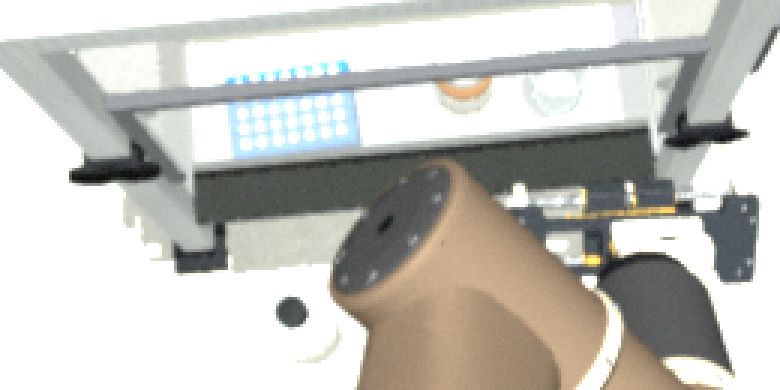

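Run:
```python
from h import *
s,t=ld("side5"),ld("top5")
S=lambda x,y:(x/4-.5+280,y/4-.5+110)
T=lambda x,y:(x/3-.5+150,y/3-.5+110)
for a,b in((S(230,37),T(198,223)),(S(280,25),T(192,170)),(S(432,500),T(655,128)),(S(365,512),T(655,185))):print(tri(s,a,t,b))
# width-constrained model: predict lip corner pixels for z values
xh=np.array([.985,.173,0]);yh=np.array([-.173,.985,0]);o=np.array([.617,-.001,0])
for z in(.205,.215,.225):
    P=[o+xh*a+yh*b+[0,0,z] for a,b in((0,.185),(.041,.185),(.041,-.185))]
    print(z,(proj(s,P)-[279.5,109.5])*4,(proj(t,P)-[149.5,109.5])*3)
```

```text
(array([0.58400844, 0.1832265 , 0.21475983]), np.float64(0.0020026132111003975))
(array([0.62286576, 0.19122996, 0.21894558]), np.float64(0.004797285299713358))
(array([ 0.6883055 , -0.17608389,  0.22353736]), np.float64(0.0008742255409269305))
(array([ 0.6464412 , -0.17901043,  0.21271661]), np.float64(0.005899407834961988))
0.205 [[229.90964833  48.44470906]
 [285.77439906  39.05269836]
 [428.91350638 511.72880674]] [[202.95053028 223.74506137]
 [200.42817942 175.03404984]
 [652.42235695 133.31094075]]
0.215 [[230.25389278  39.59495112]
 [286.54863673  30.16688266]
 [431.17284969 505.61579235]] [[200.28173943 220.69786022]
 [197.7591203  171.5728174 ]
 [653.81263086 129.49775055]]
0.225 [[230.60331824  30.60820296]
 [287.33445391  21.14425144]
 [433.47393195 499.387829  ]] [[197.56420266 217.59487014]
 [195.04174916 168.04878069]
 [655.22793326 125.61578411]]
```

```bash
python3 - <<'E'
from h import *
s,t=ld("side0"),ld("top0")
from scipy.optimize import least_squares
xh=np.array([.985,.173,0]);yh=np.array([-.173,.985,0]);o=np.array([.617,-.001,0])
obs=np.array([[388.8,260.2],[381.6,234.9],[399,154],[371.2,155.8]])
def f(p):
    P=[o+xh*p[0]+yh*(p[1]+b)+[0,0,p[2]] for b in(-.034,.034)]
    return (np.r_[proj(s,P),proj(t,P)]-obs).ravel()
q=least_squares(f,[.025,-.225,.24]);print(q.x,q.fun.round(2))
E
python3 - <<'E'
from h import *
s,t=ld("side5"),ld("top5")
zoom(s,365,225,50,40,12,"pics/f.png");zoom(t,350,135,60,50,12,"pics/g.png")
E
```

```text
[ 0.02196417 -0.22147057  0.24342293] [ 0.66  0.89 -0.14 -0.97  0.31 -0.13 -0.39  0.68]
```

View pics/f.png

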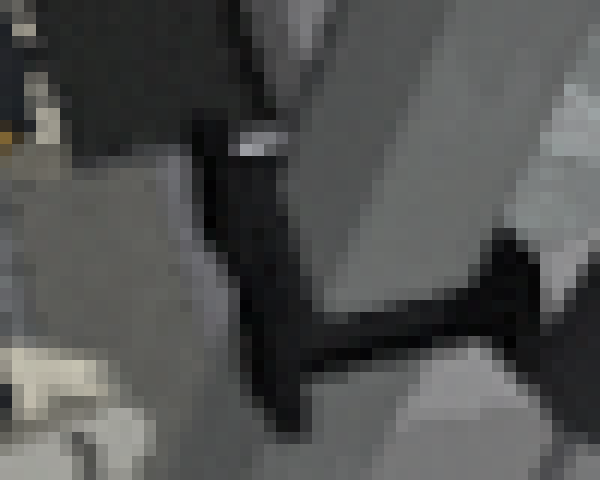

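View pics/g.png

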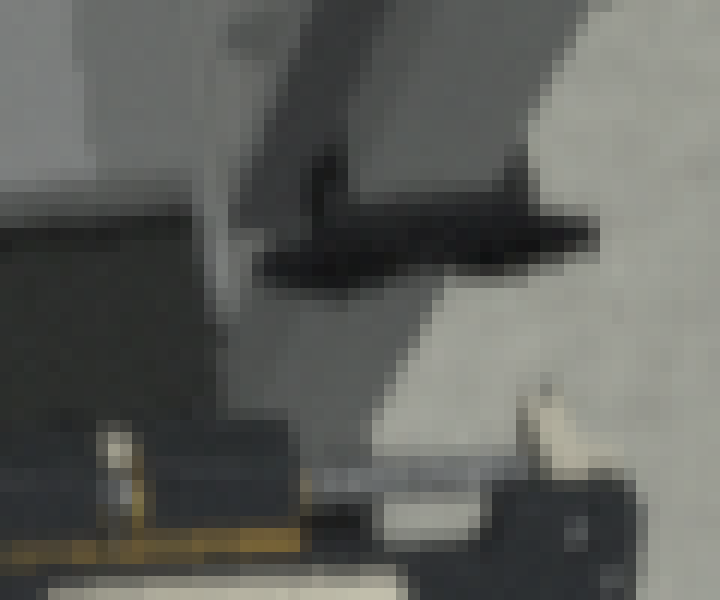

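```bash
cat > lip.py <<'E'
from h import *
from scipy.optimize import least_squares
C=dict(FL=(0,.185),BL=(.041,.185),FR=(0,-.185),BR=(.041,-.185))
def fit(s,t,so,to):
    def f(p):
        a=np.radians(p[3]);xh=np.array([np.cos(a),np.sin(a),0]);yh=np.array([-np.sin(a),np.cos(a),0])
        P=lambda k:np.array([p[0],p[1],p[2]])+xh*C[k][0]+yh*C[k][1]
        return np.r_[(proj(s,[P(k) for k in so])-list(so.values())).ravel(),(proj(t,[P(k) for k in to])-list(to.values())).ravel()]
    q=least_squares(f,[.617,0,.15,10],loss="soft_l1",x_scale=[.01,.01,.01,1]);print(q.x.round(4),f(q.x).round(1))
E
python3 - <<'E'
from lip import *
A=lambda x,y:(x/4.5-.5+330,y/4.5-.5+130)
B=lambda x,y:(x/4.2-.5+205,y/4.2-.5+155)
fit(ld("side0"),ld("top0"),dict(FL=A(33,50),FR=A(166,555),BL=A(85,40),BR=A(234,540)),dict(FL=B(88,163),FR=B(670,105),BL=B(78,102),BR=B(668,42)))
S=lambda x,y:(x/4-.5+280,y/4-.5+110)
T=lambda x,y:(x/3-.5+150,y/3-.5+110)
fit(ld("side5"),ld("top5"),dict(FL=S(230,37),FR=(370.75,238.25),BL=S(280,25)),dict(FL=T(198,223),BL=T(192,170),BR=(365.75,151.6)))
E
```

```text
[ 6.15900e-01 -3.00000e-04  1.12400e-01  1.02027e+01] [-1.2 -0.1  0.4  0.3  0.3 -0.2  0.3  0.5 -1.   0.1  0.5  0.2  0.4 -0.5
 -0.9  0.3]
[6.16800e-01 2.10000e-03 2.15700e-01 1.03588e+01] [-0.5 -0.3  0.5 -0.4  1.1  0.3 -0.5 -0.3  0.5  0.9  0.3  0.5]
```

jog_arm([
  [1,0,-0.0035,-0.0036,0],
  [1,0,-0.0035,-0.0036,0],
  [1,0,-0.0035,-0.0036,0],
  [1,0,-0.0035,-0.0036,0],
  [1,0,-0.0028,-0.0029,0],
  [1,0,0,0,0],
  [1,0,0,0,0],
])

```text
time_s: 17.27
tcp_pos: [0.6436, -0.154, 0.2126]
eef_rot: [-136.1, -0.4, 97.8]
contact_force: [-3.9, 1.5, -1.6]
gripper_width: 0.0004
```

```bash
python3 st.py;  python3 - <<'E'
from h import *
from plant import r
for n,w in(("side",(325,100,75,140,4.2)),("top",(205,135,200,70,4))):
    c=r.capture(n);pickle.dump(c,open(n+"6.pkl","wb"))
    c["image"]=np.clip(c["image"].astype(float)*3-40,0,255).astype(np.uint8)
    zoom(c,*w,f"pics/{n}_6.png")
E
```

```text
time_s 17.267
joints [ -5.009   6.087 -25.105 -35.516 -16.405 -46.936]
tcp_pos [ 0.644 -0.154  0.213]
eef_rot [-136.093   -0.393   97.776]
contact_force [-3.871  1.546 -1.641]
[[-0.135  0.713 -0.688]
 [ 0.991  0.102 -0.089]
 [ 0.007 -0.693 -0.72 ]]
```

View pics/side_6.png

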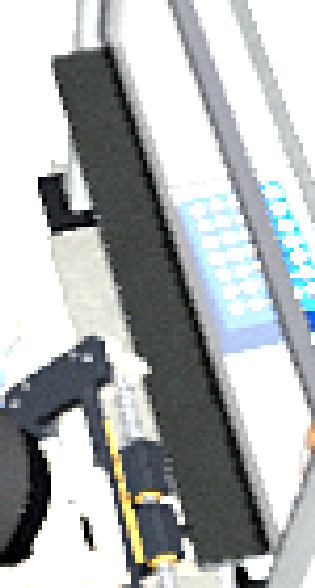

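View pics/top_6.png

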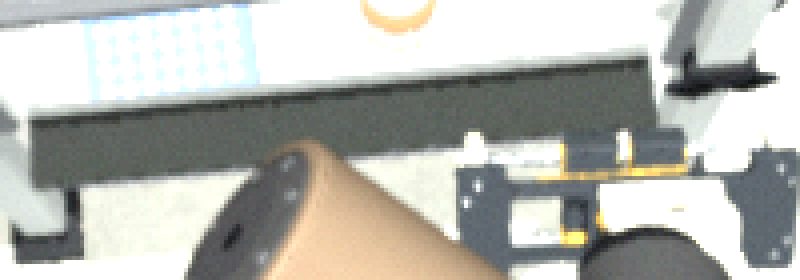

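Run:
```python
from lip import *
S=lambda x,y:(x/4.2-.5+325,y/4.2-.5+100)
T=lambda x,y:(x/4-.5+205,y/4-.5+135)
fit(ld("side6"),ld("top6"),dict(FL=S(53,60),FR=S(197,565),BL=S(108,48),BR=S(270,550)),dict(FL=T(36,187),BL=T(28,118),BR=T(648,58),FR=T(660,126)))
```

```text
[6.16500e-01 2.40000e-03 2.37800e-01 1.02782e+01] [-0.4 -0.5  0.6  0.2  0.8 -0.  -0.1  0.3 -0.8 -0.1  0.3  0.5  0.4  0.4
 -0.4 -0.2]
```

jog_arm([
  [1,0,-0.0016,-0.0016,0],
  [1,0,-0.0016,-0.0016,0],
  [1,0,0,0,0],
  [1,0,0,0,0],
])

```text
time_s: 17.7
tcp_pos: [0.6436, -0.1542, 0.2172]
eef_rot: [-136.1, -0.4, 97.8]
contact_force: [-3.7, 1.6, -3.1]
gripper_width: 0.0002
```

```bash
python3 st.py|sed -n 3p;  python3 - <<'E'
from h import *
from plant import r
for n,w in(("side",(325,95,75,140,4.2)),("top",(205,130,200,70,4))):
    c=r.capture(n);pickle.dump(c,open(n+"7.pkl","wb"))
    c["image"]=np.clip(c["image"].astype(float)*3-40,0,255).astype(np.uint8)
    zoom(c,*w,f"pics/{n}_7.png")
c=ld("side7");zoom(c,365,215,50,50,11,"pics/k.png")
c=ld("top7");zoom(c,355,130,60,45,12,"pics/l.png")
E
```

```text
tcp_pos [ 0.644 -0.154  0.217]
```

View pics/side_7.png

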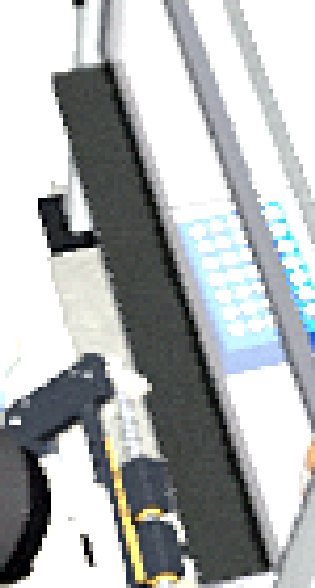

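View pics/top_7.png

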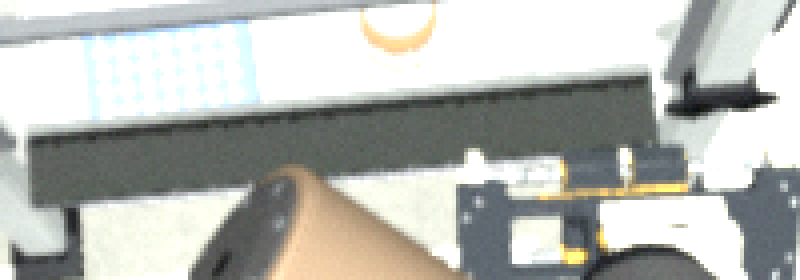

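View pics/k.png

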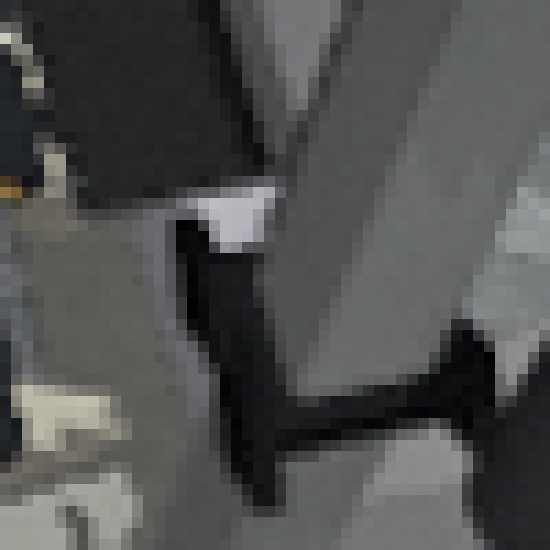

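View pics/l.png

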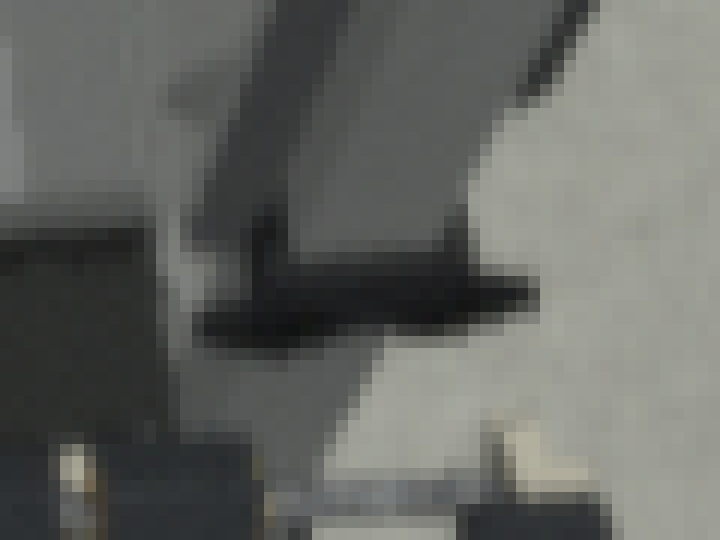

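Run:
```python
from lip import *
S=lambda x,y:(x/4.2-.5+325,y/4.2-.5+95)
T=lambda x,y:(x/4-.5+205,y/4-.5+130)
Kk=lambda x,y:(x/11-.5+365,y/11-.5+215)
L=lambda x,y:(x/12-.5+355,y/12-.5+130)
s,t=ld("side7"),ld("top7")
fit(s,t,dict(FL=S(53,75),FR=Kk(88,208),BL=S(108,63),BR=Kk(268,178)),dict(FL=T(35,207),BL=T(28,136),BR=L(152,225),FR=L(178,430)))
fit(s,t,dict(FL=S(53,75),FR=Kk(88,208)),dict(FL=T(35,207),FR=L(178,430)))
print(tri(s,Kk(178,225),t,L(195,330)),tri(s,Kk(265,505),t,L(540,295)))
xh=np.array([.984,.178,0]);yh=np.array([-.178,.984,0]);o=np.array([.617,0.002,0])
obs=np.array([Kk(265,505),Kk(178,225),L(540,295),L(195,330)])
def f(p):
    P=[o+xh*p[0]+yh*(p[1]+b)+[0,0,p[2]] for b in(-.034,.034)]
    return (np.r_[proj(s,P),proj(t,P)]-obs).ravel()
q=least_squares(f,[.025,-.225,.24]);print(q.x,q.fun.round(2))
```

```text
[6.16500e-01 1.80000e-03 2.42800e-01 1.03917e+01] [-0.5  0.  -0.1  0.3  0.7  0.4  0.2 -0.5 -0.7 -0.4  0.1  0.6  0.2  0.3
  0.2 -0.2]
[6.16700e-01 2.00000e-03 2.41600e-01 1.03931e+01] [-0.5  0.2 -0.1  0.4 -0.7 -0.4  0.1 -0.2]
(array([ 0.67038127, -0.18241432,  0.2392626 ]), np.float64(0.001501397596387909)) (array([ 0.68047028, -0.24857169,  0.24812105]), np.float64(0.000582959471830204))
[ 0.01884327 -0.22450425  0.24341078] [ 0.32  0.77  0.1  -0.9  -0.13  0.31  0.13  0.15]
```

jog_arm([
  [1,0,0,0.004,0],
  [1,0,0,0.006,0],
  [1,0,0,0.008,0],
  [1,0,0,0.008,0],
  [1,0,0,0,0],
  [1,0,-0.0058,0.0055,0],
  [1,0,-0.0058,0.0055,0],
  [1,0,-0.0058,0.0055,0],
  [1,0,-0.0058,0.0055,0],
  [1,0,-0.0058,0.0055,0],
  [1,0,-0.0058,0.0055,0],
  [1,0,0,0,0],
])

```text
time_s: 18.8
tcp_pos: [0.5767, -0.1633, 0.199]
eef_rot: [-136.1, -0.4, 97.7]
contact_force: [-0.1, 0.0, -0.5]
gripper_width: 0.0007
```

```bash
python3 st.py
```

```text
time_s 18.8
joints [-10.234   2.082 -29.008 -43.295 -19.3   -35.948]
tcp_pos [ 0.577 -0.163  0.199]
eef_rot [-136.102   -0.383   97.73 ]
contact_force [-0.116  0.034 -0.498]
[[-0.135  0.713 -0.688]
 [ 0.991  0.102 -0.088]
 [ 0.007 -0.693 -0.721]]
```

jog_arm([
  [1,0.001,-0.022,-0.014,0],
  [1,0.001,-0.022,-0.014,0],
  [1,0.001,-0.022,-0.014,0],
  [1,0.001,-0.022,-0.014,0],
  [1,0.001,-0.022,-0.014,0],
  [1,0.001,-0.022,-0.014,0],
  [1,0.001,-0.022,-0.014,0],
  [1,0.001,-0.022,-0.014,0],
  [1,0,0,0,0],
  [1,0,0,0,0],
])

```text
time_s: 19.63
tcp_pos: [0.5287, -0.1631, 0.4039]
eef_rot: [-136.3, -0.3, 97.8]
contact_force: [0.0, 0.2, -0.6]
gripper_width: 0.0004
```

```bash
python3 st.py|head -5;  python3 - <<'E'
from h import *
from plant import r
for n,w in(("side",(325,95,75,140,4.2)),("top",(205,130,200,70,4))):
    c=r.capture(n);pickle.dump(c,open(n+"8.pkl","wb"));cv2.imwrite(f"pics/{n}_8f.png",c["image"][:,:,::-1])
    c["image"]=np.clip(c["image"].astype(float)*3-40,0,255).astype(np.uint8)
    zoom(c,*w,f"pics/{n}_8.png")
c=ld("side8");zoom(c,365,215,50,50,11,"pics/m.png")
c=ld("top8");zoom(c,355,130,60,45,12,"pics/n.png")
E
```

```text
time_s 19.633
joints [ -2.742 -16.21  -26.13  -13.682 -35.057 -71.668]
tcp_pos [ 0.529 -0.163  0.404]
eef_rot [-136.309   -0.337   97.766]
contact_force [ 0.019  0.213 -0.572]
```

View pics/side_8f.png

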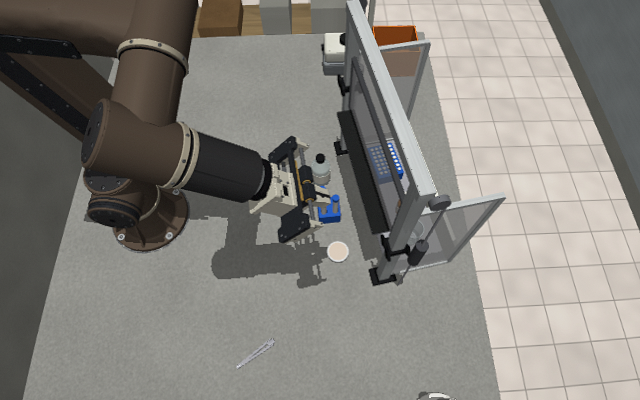

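View pics/top_8f.png

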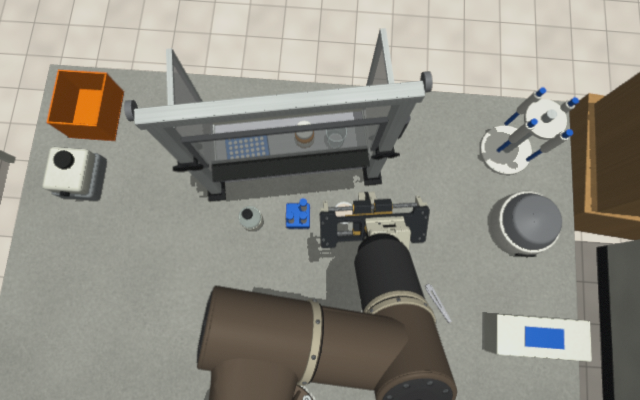

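View pics/side_8.png

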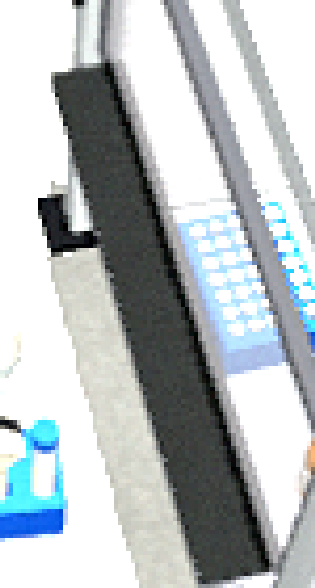

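View pics/top_8.png

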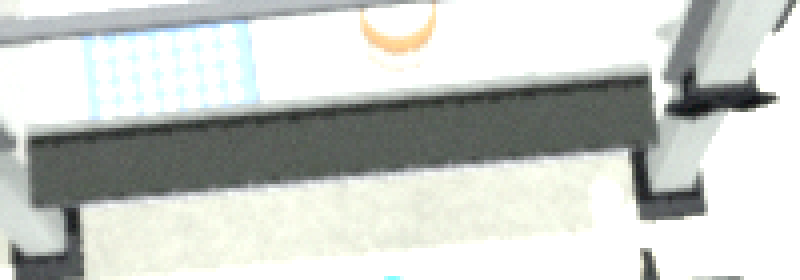

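View pics/m.png

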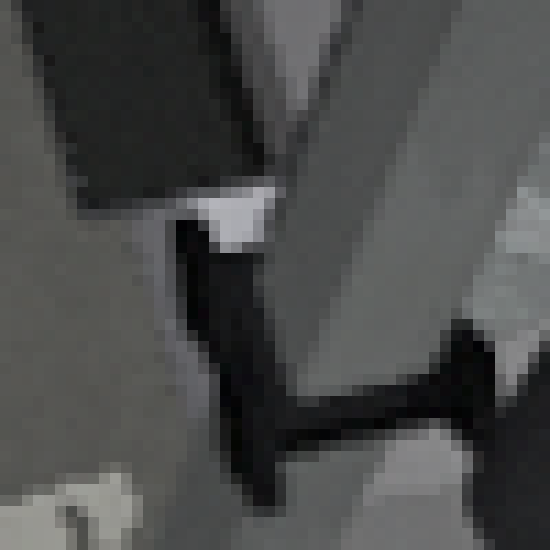

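View pics/n.png

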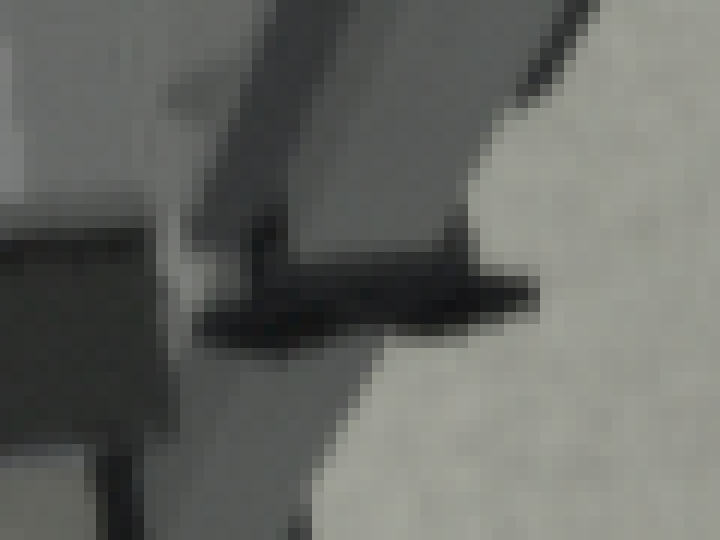

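Run:
```python
from lip import *
S=lambda x,y:(x/4.2-.5+325,y/4.2-.5+95)
T=lambda x,y:(x/4-.5+205,y/4-.5+130)
Kk=lambda x,y:(x/11-.5+365,y/11-.5+215)
L=lambda x,y:(x/12-.5+355,y/12-.5+130)
s,t=ld("side8"),ld("top8")
fit(s,t,dict(FL=S(53,75),FR=Kk(78,208),BL=S(108,63),BR=Kk(268,178)),dict(FL=T(35,207),BL=T(28,136),BR=L(152,225),FR=L(178,438)))
fit(s,t,dict(FL=S(53,75),FR=Kk(78,208)),dict(FL=T(35,207),FR=L(178,438)))
# objects: compare frames
for n in("side","top"):
    a,b=ld(n+"0")["image"],ld(n+"8")["image"];hs=[]
    for im in(a,b):
        h=cv2.cvtColor(im,cv2.COLOR_RGB2HSV)
        w=(280,180,80,100) if n=="side" else(235,190,75,50)
        m=cv2.inRange(h,(105,150,60),(125,255,255))[w[1]:w[1]+w[3],w[0]:w[0]+w[2]];hs.append(cv2.boundingRect(m))
    print(n,hs)
    if n=="side":
        for im in(a,b):
            m=cv2.inRange(im[235:270,320:355],(180,150,130),(255,255,240));print(cv2.boundingRect(m))
```

```text
[6.16000e-01 1.90000e-03 2.42800e-01 1.02354e+01] [-0.5 -0.   0.4  0.3  0.7  0.4 -0.2 -0.5 -0.8 -0.4  0.   0.6  0.2  0.7
  0.2 -0.5]
[6.1580e-01 2.0000e-03 2.4160e-01 1.0099e+01] [-0.5  0.2  0.   0.5 -0.8 -0.4  0.1 -0.1]
side [(37, 6, 24, 37), (38, 6, 23, 37)]
(7, 6, 22, 21)
(7, 6, 22, 21)
top [(51, 9, 24, 29), (51, 9, 24, 29)]
```

```bash
python3 -c "
from plant import r
print(r.close_job())"
```

```text
the job is handed in; nothing more can be done
None
```

The window is up at the pointed clamp's height to within my measuring error. The job was handed in at about 19.7 s of the 42 s allowed.

**How it was done:** The moves offer no tilt command. I tilted the tool by pushing the arm against its reach limit, high up and away from everything, until the fingers pointed 46° forward from straight down. I then brought the shut fingertips in over the dish, under the right part of the lip. I pushed the window up at 60 mm/s or less, with forces of about 3 to 7 N. To leave, I backed the hand off down and away from the lip, then lifted it clear.

**Last checks:**

| Check | Result |
|---|---|
| Lip top after letting go, all corners | 242.8 mm |
| Lip top after letting go, front corners only | 241.6 mm |
| Lip top from the arm's position at the end of the push | about 243 to 244 mm |
| Pointed clamp's centre | about 243.4 mm |

- **Height:** The two image measurements differ by about 1 mm, and the pixel fits had errors of up to 0.9 pixel. I'd put the remaining height error at roughly 1 to 2 mm.
- **Window:** The lip read the same height before and after the hand left.
- **Other things:** The tube stand measured the same in the top view and shifted at most 1 pixel in the side view. The dish was unchanged. I checked the bottle, forceps and the things inside the enclosure only by eye; they looked unmoved.
- **Contact:** The tool force read about zero with the hand clear of everything.

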